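# Close-pack the tea tin: six espresso cups round the canister

## Task

Pack the round tea tin, ready for its cover: slide the four loose blue cups along in the tin to make room, without lifting them or the canister, and set the two washed white cups from the dish rack down into the gaps, mouth down as they stand, so that all six cups stand flat on the tin's floor in a close ring round the orange canister in the middle. Lower the white cups in rather than dropping them, tip nothing over, and leave the spoon holder, saucer and washing-up bottle where they are.

Things in the scene. Friction and masses are not known exactly. Their poses are not given: they have to be found in the camera images.
- tin_floor (a point): centre of the inner floor of the round red tea tin (inner diameter 190 mm, outer 199; floor 4 mm and rim 28 mm above the sill). It does not move. Seven round things of 60 mm just fit: one in the middle, six around, each with about 5 mm to spare between canister and wall. It lies left or right of the robot's midline, the dish rack on the other side. z up.
- blue1_mid (a point): blue handleless espresso cup, mouth down, ~0.09 kg, 50 mm tall. Width by height above its mouth: 60 mm from 4 (lip rounded) to 9, then a steep cone, 50 at 22, 41 at 34; on top its straight foot ring, 31 wide from 38 to 50: grip it there from above. One of four loose in the tin, spread along its wall, no gap wide enough for another cup; slides when pushed. Point: on its axis, half-way up (25 mm); z up its axis.
- blue2_mid (a point): blue handleless espresso cup, mouth down, ~0.09 kg, 50 mm tall. Width by height above its mouth: 60 mm from 4 (lip rounded) to 9, then a steep cone, 50 at 22, 41 at 34; on top its straight foot ring, 31 wide from 38 to 50: grip it there from above. One of four loose in the tin, spread along its wall, no gap wide enough for another cup; slides when pushed. Point: on its axis, half-way up (25 mm); z up its axis.
- blue3_mid (a point): blue handleless espresso cup, mouth down, ~0.09 kg, 50 mm tall. Width by height above its mouth: 60 mm from 4 (lip rounded) to 9, then a steep cone, 50 at 22, 41 at 34; on top its straight foot ring, 31 wide from 38 to 50: grip it there from above. One of four loose in the tin, spread along its wall, no gap wide enough for another cup; slides when pushed. Point: on its axis, half-way up (25 mm); z up its axis.
- blue4_mid (a point): blue handleless espresso cup, mouth down, ~0.09 kg, 50 mm tall. Width by height above its mouth: 60 mm from 4 (lip rounded) to 9, then a steep cone, 50 at 22, 41 at 34; on top its straight foot ring, 31 wide from 38 to 50: grip it there from above. One of four loose in the tin, spread along its wall, no gap wide enough for another cup; slides when pushed. Point: on its axis, half-way up (25 mm); z up its axis.
- white1_mid (a point): white handleless espresso cup, mouth down, ~0.09 kg, 50 mm tall. Width by height above its mouth: 60 mm from 4 (lip rounded) to 9, then a steep cone, 50 at 22, 41 at 34; on top its straight foot ring, 31 wide from 38 to 50: grip it there from above. One of two, standing on the dish rack's floor (12 mm above the sill) at the start. Point: on its axis, half-way up (25 mm); z up its axis.
- white2_mid (a point): white handleless espresso cup, mouth down, ~0.09 kg, 50 mm tall. Width by height above its mouth: 60 mm from 4 (lip rounded) to 9, then a steep cone, 50 at 22, 41 at 34; on top its straight foot ring, 31 wide from 38 to 50: grip it there from above. One of two, standing on the dish rack's floor (12 mm above the sill) at the start. Point: on its axis, half-way up (25 mm); z up its axis.
- canister_mid (a point): orange plastic canister, screw lid firmly on, 60 mm across, 70 mm tall, about 0.15 kg, standing loose in the middle of the tin. The point lies on its axis, 35 mm above its foot; z along its axis.
- rack_floor (a point): centre of the floor of the green plastic dish rack (320 mm along its x, 220 along its y; floor 12 mm, walls 35 mm above the sill). It does not move. Two rows of 45 mm prongs, 108 mm along its +x, hold the saucer. The white cups and the spoon holder stand on three places nearer the robot, in any order.
- spoons_mid (a point): bystander: steel teaspoon holder in the rack, 58 mm across, 90 mm tall, with spoons sticking up to 145 mm above its foot. The point lies on its axis, 45 mm above its foot.
- saucer_mid (a point): bystander: glass saucer, 110 mm across, standing on edge in the rack's prongs, facing along the rack's x. The point is its centre, 55 mm above the rack's floor.
- soap_mid (a point): bystander: yellow washing-up bottle, 54 mm across, 170 mm tall, standing on the sill between tin and rack. The point lies on its axis, 85 mm above the sill.

How it is judged:
By the outcome, as a careful person would: the job done as asked, in the order asked, and still so for the second after the job is handed in, with the robot touching nothing.
It also fails if it takes over 72 s, if anything falls off the work surface, if the arm or the gripper's body presses on something with over 40 N, if the wrist force passes 120 N, or if a joint passes its speed limit or range.

## Robot

A 7-joint arm with a two-finger parallel gripper is mounted at the origin on the work surface. World frame = base frame: x ahead of the robot, y to its left, z up, the work surface at z = 0. Lengths are in m, angles in rad, forces in N, time in s.
With the tool pointing down it reaches from about 0.4 to 0.85 m from the base axis. Payload 10.4 kg.
Tool frame: the origin (TCP) lies on the mounting face of the last link; the fingertips stand r.tips_ahead ahead of it and the grasp point (between the pads) lies 164 mm ahead of it (r.tips_ahead is the distance from the TCP to the fingertips, in m); z points along the fingers, y is the line along which they close (so a half turn about z gives the same grasp; the last joint's range is limited). The gripper opens to 87 mm and grips with 3 to 60 N. Pads are 19 mm wide; open, the fingers measure 117 mm over their backs; the gripper's body (75 mm by 190 mm) begins 51 mm behind the grasp point.
Start: joints at [1.267, 0.332, -0.065, 1.46, 0.022, 1.35, -0.088], TCP at [0.173, -0.601, 0.405] pointing down, gripper open.
Joint ranges: [-2.6, 2.6], [-0.5, 2.12], [-1.47, 1.34], [0.16, 2.42], [-1.27, 4.41], [0.06, 2.06], [-2.6, 2.6]. Speed limits (rad/s): [2.22, 2.22, 2.79, 2.79, 3.14, 3.14, 3.14].

## Interface

Orientations are given as a unit quaternion [x, y, z, w].
In Python, from bench import telemetry, imaging, job, r gives the robot as it stands.
- The arm moves only by the tool move_arm, never from a script. Its argument "steps" is a list of rows, each an object of numbers: "dx", "dy", "dz": the shift along the tool's x, y, z in cm; "spin": the turn about the tool's z in rad. In form: [{"dx": .., "dy": .., "dz": .., "spin": ..}, ...]. A call has 1 to 12 rows; each row shifts and turns the commanded pose from where the row before left it, along the tool's axes as they then stand; what a row does not reach is not made up. A row lasts 1/10 s, in which the tool goes at most 50 mm and 8.59 degrees, less where a joint would pass 70% of its speed; a pose out of reach is approached as far as the arm can. A call with a gripper value outside its range is refused whole. "claw" is the finger opening in cm, from 0 to 8.7, set as the call begins (left out, the last holds). The fingers move at their own pace and stop on an object; "squeeze" is the grip in N (left out, the last holds). Time passes only in rows, so rows that do not move let the fingers close. It gives the time, the measured TCP pose, the force, the opening and the grip force at its end, in the units of the state.
- telemetry.read_state(): the state, without advancing time (a new reading comes with each control period).
- imaging.camera(name): name is "scene" or "side" or "wrist"; returns a dict with "img" (480x640x3 uint8, red, green, blue), "camera_matrix" (3x3 intrinsics, pixels), "D" ([k1, k2, p1, p2, k3] as OpenCV has them; the pictures are not rectified), "R" (3x3) and "t" (3): a world point X has camera coordinates R X + t. Camera axes: x right, y down, z forward; pixel columns grow to the right and rows downward; lengths in m; the calibration is good to about 2 mm. A picture is of the moment at which its call begins. There is no depth.
- job.close_job(): hands the job in; it is judged then, once.
The state is a dict: "time": time; "joint_positions": joint angles; "joint_vel": joint speeds; "joint_torque": joint torques, N m; "ee_pos": TCP position; "eef_rot": TCP orientation; "ft_force": force on the tool from outside, world axes, zero at the start; "torque": the same for the moment, N m; "width": finger opening in m; "grip_force": force on a finger pad.
Only numpy, scipy, OpenCV 4.12 (cv2) and the standard library are available. Lean on these libraries where they do the work, as an engineer would, in place of code of your own. Each camera call takes 0.05 s, during which the arm holds its last target. There are 200 camera calls.

## Working session

There is one attempt and no reset: what is moved stays moved. The work goes in short steps, Python scripts to look and compute and a tool call to move; the robot and the scene stay as the last step left them, time stands still between calls to the robot, and variables do not carry over. Pictures are saved under pics/ and viewed, at most 10 in all, crops included, and the job is handed in when it is done.

Besides the shell and the picture viewer there is one more tool, called as name([rows], argument=value, ...), one row to a line, values as JSON. move_arm: Moves the arm, as the interface text tells. Its arguments: {"type":"object","properties":{"steps":{"type":"array","items":{"type":"object","properties":{"dx":{"type":"number"},"dy":{"type":"number"},"dz":{"type":"number"},"spin":{"type":"number"}}}},"claw":{"type":"number"},"squeeze":{"type":"number"}},"required":["steps"]}

```bash
ls; mkdir -p pics
python3 - <<'E'
from bench import telemetry, imaging, job, r
import cv2, pickle
print(telemetry.read_state(), r.tips_ahead)
for n in ("scene","side"):
    c=imaging.camera(n); pickle.dump(c,open(f'pics/{n}0.pkl','wb'))
    cv2.imwrite(f'pics/{n}0.png',c['img'][:,:,::-1]); print(n,c['camera_matrix'],c['D'],c['R'],c['t'])
E
```

```text
pics
{'time': 0.0, 'joint_positions': array([ 1.26743561,  0.33289885, -0.06472548,  1.46093159,  0.02163149,
        1.34989302, -0.08849682]), 'joint_vel': array([-1.24950254e-03,  9.39800552e-04,  6.27527532e-04, -5.06334804e-05,
        5.56174330e-04,  1.13270376e-03,  1.41670397e-03]), 'joint_torque': array([-5.85537055e-04, -6.23259902e+01,  2.40615837e-02, -3.89899278e+01,
       -6.14486821e-02,  3.97028332e-02,  1.26800146e-04]), 'ee_pos': array([ 0.17315992, -0.60040736,  0.40394162]), 'eef_rot': array([ 9.90158747e-01,  1.39946924e-01, -1.43580028e-04, -7.02465680e-04]), 'ft_force': array([ 0.26114218,  0.38923876, -0.68401575]), 'torque': array([-0.09386445, -0.02846122, -0.01386363]), 'grip_force': 0.0, 'width': 0.08721142910740455} 0.1822
scene [[572.26238902   0.         317.66089588]
 [  0.         572.26238902 238.76161501]
 [  0.           0.           1.        ]] [-0.01872331  0.          0.          0.          0.        ] [[-0.71770914  0.69617477  0.0153058 ]
 [ 0.46660905  0.49712559 -0.73153411]
 [-0.51688449 -0.51788689 -0.68163303]] [ 0.40824849 -0.20611312  1.37101247]
side [[479.40047897   0.         317.16646632]
 [  0.         479.40047897 238.74742836]
 [  0.           0.           1.        ]] [-0.02065905  0.          0.          0.          0.        ] [[-0.72404865 -0.68971907  0.00641474]
 [-0.49060187  0.50843902 -0.70767194]
 [ 0.48483333 -0.51553599 -0.70651205]] [0.41051744 0.32673644 0.5524193 ]
```

View pics/scene0.png

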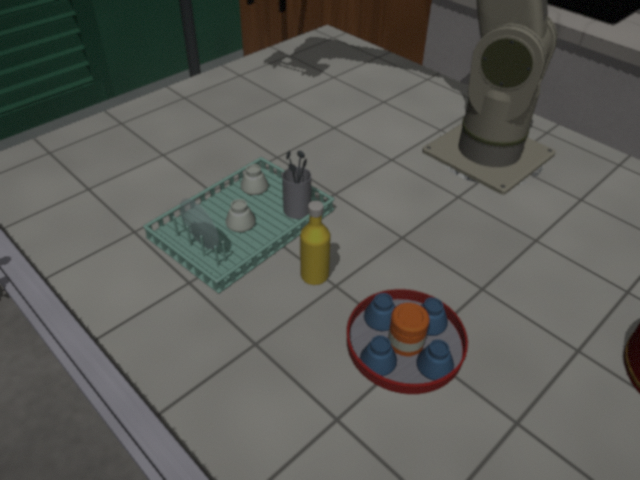

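View pics/side0.png

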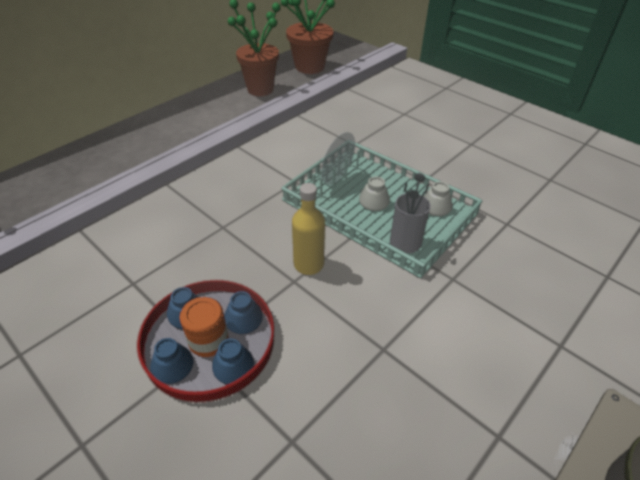

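The scene view shows the tin at about (407,338) with four blue cups around the orange canister. The white cups are at (255,180) and (239,215), the spoon holder at (297,195) and the bottle at (315,250). In the side view the tin is at (206,338), the white cups at (376,193) and (440,198).

```bash
cat > h.py <<'E'
import numpy as np, cv2, pickle
from scipy.spatial.transform import Rotation as Ro
def ray(c,uv):
    p=cv2.undistortPoints(np.array(uv,float).reshape(-1,1,2),c['camera_matrix'],np.array(c['D'])).reshape(-1,2)
    d=np.c_[p,np.ones(len(p))]@c['R']; o=-c['R'].T@c['t']; return o,d
def plane(c,uv,z):
    o,d=ray(c,uv); return o+d*((z-o[2])/d[:,2])[:,None]
def tri(c1,a,c2,b):
    out=[]
    for p,q in zip(a,b):
        o1,d1=ray(c1,[p]);o2,d2=ray(c2,[q]);A=[];B=[]
        s=np.linalg.lstsq(np.c_[d1[0],-d2[0]],o2-o1,rcond=None)[0]
        out.append((o1+s[0]*d1[0]+o2+s[1]*d2[0])/2)
    return np.array(out)
E
python3 - <<'E'
from h import *
np.set_printoptions(precision=4,suppress=True)
S=pickle.load(open('pics/scene0.pkl','rb'));D=pickle.load(open('pics/side0.pkl','rb'))
# correspondences found by plane positions
sb=[(383,299),(436,304),(380,346),(440,349)]; db=[(183,296),(242,299),(167,346),(231,348)]
print('b scene',plane(S,sb,.054)); print('b side',plane(D,db,.054))
sw=[(255,172),(239,207)];dw=[(441,189),(377,183)]
print('w',plane(S,sw,.062),plane(D,dw,.062),tri(S,sw,D,dw))
for n,c in (('S',S),('D',D)):
    hsv=cv2.cvtColor(c['img'],cv2.COLOR_RGB2HSV)
    m=(((hsv[...,0]<6)|(hsv[...,0]>172))&(hsv[...,1]>150)&(hsv[...,2]>50)).astype(np.uint8)
    n_,l,st,ce=cv2.connectedComponentsWithStats(m); 
    k=max(range(1,n_),key=lambda i: st[i][4] if st[i][0]+st[i][2]<600 else 0)
    pts=np.argwhere(l==k)[:,::-1]; hull=cv2.convexHull(pts.astype(np.int32)).reshape(-1,2)
    # outer rim upper outline on z=.028: circle fit using the points
    P=plane(c,hull,.028)[:,:2]; print(n,'tin',cv2.minEnclosingCircle(P.astype(np.float32)))
    m=((hsv[...,0]>=7)&(hsv[...,0]<16)&(hsv[...,1]>190)&(hsv[...,2]>120)).astype(np.uint8)
    n_,l,st,ce=cv2.connectedComponentsWithStats(m);k=1+np.argmax(st[1:,4]);print('can',st[k],ce[k],plane(c,[ce[k]],.074))
print('soap foot',plane(S,[(314,275)],0),plane(D,[(309,262)],0), tri(S,[(317,207)],D,[(308,188)]))
print('spoon rim',tri(S,[(297,173)],D,[(412,202)]))
E
```

```text
b scene [[0.5724 0.1593 0.054 ]
 [0.5165 0.2272 0.054 ]
 [0.6484 0.2195 0.054 ]
 [0.5853 0.2873 0.054 ]]
b side [[0.6379 0.2157 0.054 ]
 [0.5703 0.1583 0.054 ]
 [0.5819 0.2815 0.054 ]
 [0.5167 0.2229 0.054 ]]
w [[ 0.5082 -0.2521  0.062 ]
 [ 0.6038 -0.1851  0.062 ]] [[ 0.4971 -0.257   0.062 ]
 [ 0.593  -0.1885  0.062 ]] [[ 0.5007 -0.2632  0.0543]
 [ 0.5978 -0.1945  0.0545]]
S tin ((0.6133921146392822, 0.24050217866897583), 0.09035761654376984)
can [395 305  32  26 319] [410.4545 318.5204] [[0.5861 0.2261 0.074 ]]
D tin ((0.5735793113708496, 0.23244106769561768), 0.10028363764286041)Traceback (most recent call last):
  File "<stdin>", line 18, in <module>
    return _wrapfunc(a, 'argmax', axis=axis, out=out, **kwds)
    return bound(*args, **kwds)
ValueError: attempt to get argmax of an empty sequence
```

move_arm([
  {"spin": 0.14},
  {"spin": 0.14},
  {"dx": 3.3,"dy": -3.6},
  {"dx": 3.3,"dy": -3.6},
  {"dx": 3.3,"dy": -3.6},
  {"dx": 3.3,"dy": -3.6},
  {"dx": 3.3,"dy": -3.6},
  {"dx": 3.3,"dy": -3.6},
  {"dx": 3.3,"dy": -3.6},
  {"dx": 3.3,"dy": -3.6},
  {"dx": 3.3,"dy": -3.6},
  {},
])

```text
$.steps[0]: bad value
```

Run:
```python
from bench import telemetry, imaging
import cv2, pickle
from h import *
c=imaging.camera('wrist'); pickle.dump(c,open('pics/w1.pkl','wb')); cv2.imwrite('pics/w1.png',c['img'][:,:,::-1])
s=telemetry.read_state(); print(s['time'],s['ee_pos'],s['joint_positions']); print(c['camera_matrix'],c['R'],-c['R'].T@c['t'])
```

```text
0.15 [ 0.17316322 -0.6004337   0.40415921] [ 1.26742392  0.33269791 -0.06469319  1.46073867  0.02160694  1.34988285
 -0.08851561]
[[428.10302515   0.         313.50487567]
 [  0.         428.10302515 236.14377744]
 [  0.           0.           1.        ]] [[ 0.27687532 -0.96090352 -0.0021187 ]
 [-0.92939807 -0.26835601  0.25338562]
 [-0.24404769 -0.06818711 -0.96736303]] [ 0.23896562 -0.58095733  0.3843386 ]
```

View pics/w1.png

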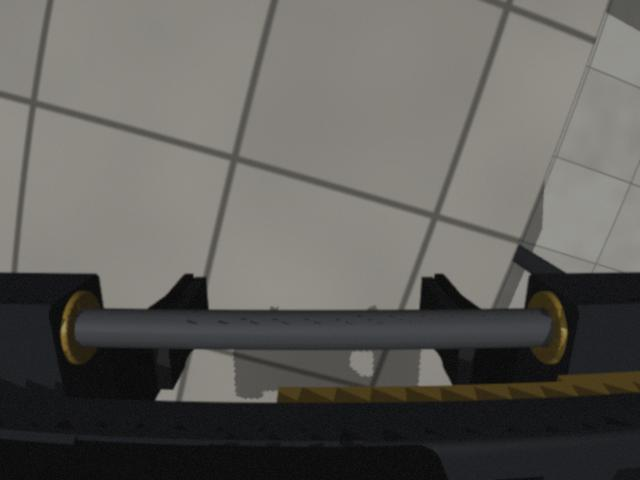

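The arm hadn't moved because the row format was refused. The wrist picture shows bare counter with the fingers at rows 270-400, so the view is clear above about row 270.

move_arm([
  {"dx": 0,"dy": 0,"dz": 0,"spin": 0.14},
  {"dx": 0,"dy": 0,"dz": 0,"spin": 0.14},
  {"dx": 3.0,"dy": -3.8,"dz": 0,"spin": 0},
  {"dx": 3.0,"dy": -3.8,"dz": 0,"spin": 0},
  {"dx": 3.0,"dy": -3.8,"dz": 0,"spin": 0},
  {"dx": 3.0,"dy": -3.8,"dz": 0,"spin": 0},
  {"dx": 3.0,"dy": -3.8,"dz": 0,"spin": 0},
  {"dx": 3.0,"dy": -3.8,"dz": 0,"spin": 0},
  {"dx": 3.0,"dy": -3.8,"dz": 0,"spin": 0},
  {"dx": 3.0,"dy": -3.8,"dz": 0,"spin": 0},
  {"dx": 3.0,"dy": -3.8,"dz": 0,"spin": 0},
  {"dx": 0,"dy": 0,"dz": 0,"spin": 0},
])

```text
time: 1.35
ee_pos: [0.4465, -0.2521, 0.4049]
eef_rot: [1.0, 0.005, 0.001, -0.001]
ft_force: [0.3, -0.0, -0.0]
width: 0.087
grip_force: 0.0
```

Run:
```python
from bench import telemetry, imaging
import cv2, pickle
from h import *
c=imaging.camera('wrist'); pickle.dump(c,open('pics/w1.pkl','wb')); cv2.imwrite('pics/w1.png',c['img'][:,:,::-1])
s=telemetry.read_state(); print(s['time'],s['ee_pos'],s['eef_rot'],s['joint_positions']); print(-c['R'].T@c['t'])
```

```text
1.4 [ 0.44467588 -0.25526904  0.40469372] [ 9.99993596e-01  3.55733227e-03  1.84351557e-04 -3.45657377e-04] [ 0.76811981  0.10620721 -0.35812555  1.73791632  0.03771716  1.30428392
 -1.1617721 ]
[ 0.51507243 -0.25100726  0.38528843]
```

View pics/w1.png

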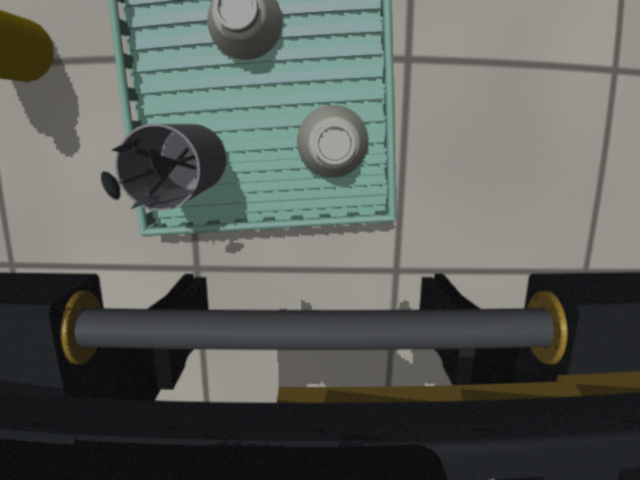

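The wrist view shows both white foot rings, at (335,145) and (238,10), and the spoon holder rim at (159,165). Next I go over the tin.

move_arm([
  {"dx": 0,"dy": -4.2,"dz": -1,"spin": 0},
  {"dx": 0,"dy": -4.2,"dz": -1,"spin": 0},
  {"dx": 0,"dy": -4.2,"dz": -1,"spin": 0},
  {"dx": 0,"dy": -4.2,"dz": -1,"spin": 0},
  {"dx": 0,"dy": -4.2,"dz": -1,"spin": 0},
  {"dx": 0,"dy": -4.2,"dz": -1,"spin": 0},
  {"dx": 0,"dy": -4.2,"dz": -1,"spin": 0},
  {"dx": 0,"dy": -4.2,"dz": -1,"spin": 0},
  {"dx": 0,"dy": -4.2,"dz": -1,"spin": 0},
  {"dx": 0,"dy": -4.2,"dz": -1,"spin": 0},
  {"dx": 0,"dy": -4.2,"dz": 0,"spin": 0},
  {"dx": 0,"dy": 0,"dz": 0,"spin": 0},
])

```text
time: 2.6
ee_pos: [0.4415, 0.2079, 0.505]
eef_rot: [1.0, 0.004, 0.0, -0.001]
ft_force: [0.7, -0.3, -0.3]
width: 0.0871
grip_force: 0.0
```

Run:
```python
from bench import telemetry, imaging
import cv2, pickle
from h import *
np.set_printoptions(precision=4,suppress=True)
w=pickle.load(open('pics/w1.pkl','rb'))
print('white',plane(w,[(335,145),(238,10)],.062)); print('spoon',plane(w,[(159,165)],.102))
c=imaging.camera('wrist'); pickle.dump(c,open('pics/w2.pkl','wb')); cv2.imwrite('pics/w2.png',c['img'][:,:,::-1])
s=telemetry.read_state(); print(s['time'],s['ee_pos'],s['eef_rot'],s['joint_positions']); print(-c['R'].T@c['t'])
```

```text
white [[ 0.501  -0.2662  0.062 ]
 [ 0.5951 -0.196   0.062 ]]
spoon [[ 0.4891 -0.1476  0.102 ]]
2.65 [0.4423 0.2052 0.5046] [ 1.      0.0022 -0.0002 -0.0003] [ 0.3224  0.0424 -0.8626  1.6073  0.0315  1.5069 -2.1082]
[0.51   0.2087 0.4853]
```

View pics/w2.png

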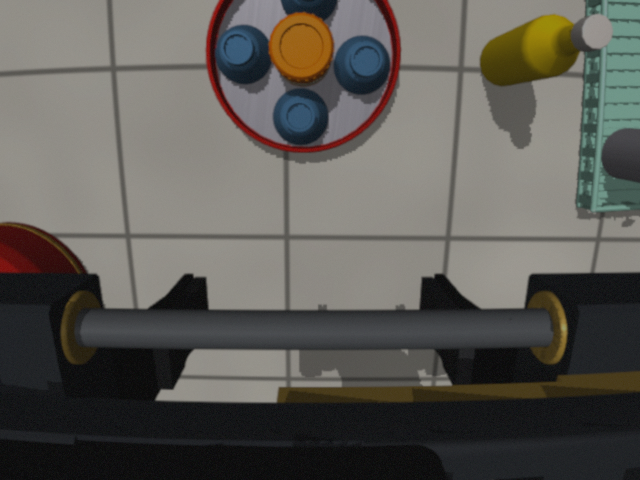

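The wrist view shows the tin at about (304,50), cut off at the top, with the nearest blue rings at (239,50), (366,62) and (301,117). The bottle's foot is near (510,60). I'll step ahead to see the whole tin.

move_arm([
  {"dx": 4,"dy": -0.7,"dz": 0,"spin": -0.1},
  {"dx": 4,"dy": -0.7,"dz": 0,"spin": 0},
  {"dx": 0,"dy": 0,"dz": 0,"spin": 0},
  {"dx": 0,"dy": 0,"dz": 0,"spin": 0},
])

```text
time: 3.05
ee_pos: [0.523, 0.2199, 0.5032]
eef_rot: [0.999, 0.049, -0.002, -0.0]
ft_force: [0.1, 0.1, -0.2]
width: 0.0871
grip_force: 0.0
```

Run:
```python
from bench import telemetry, imaging
from h import *
np.set_printoptions(precision=4,suppress=True)
w=pickle.load(open('pics/w2.pkl','rb'))
c=imaging.camera('wrist'); pickle.dump(c,open('pics/w3.pkl','wb'))
s=telemetry.read_state(); print(s['time'],s['ee_pos'],s['joint_positions'])
hsv=cv2.cvtColor(c['img'],cv2.COLOR_RGB2HSV); H,Sa,V=cv2.split(hsv)
def comps(m,amin):
    n,l,st,ce=cv2.connectedComponentsWithStats(m.astype(np.uint8)); return [(l==i,st[i],ce[i]) for i in range(1,n) if st[i][4]>amin]
for m,st,ce in comps(((H<6)|(H>172))&(Sa>150),300):
    pts=np.argwhere(m)[:,::-1].astype(np.float32); print('red',st,plane(c,[ce],.028)); 
    P=plane(c,pts,.028)[:,:2]; print(cv2.minEnclosingCircle(P.astype(np.float32)))
for m,st,ce in comps((H>8)&(H<18)&(Sa>180),300): 
    k=cv2.minEnclosingCircle(np.argwhere(m)[:,::-1].astype(np.float32)); print('or',st,ce,plane(c,[ce],.074))
for m,st,ce in comps((H>95)&(H<120)&(Sa>90),200):
    print('blue',st,ce,'V',np.percentile(V[m],[5,50,95]))
for m,st,ce in comps((H>20)&(H<32)&(Sa>150),200): print('yel',st,ce)
im=cv2.resize(c['img'][0:240,200:440],(720,720))[:600]
im=cv2.resize(c['img'][0:270,160:480],(711,600),interpolation=cv2.INTER_CUBIC)
cv2.imwrite('pics/w3c.png',im[:,:,::-1])
print('bottle base?',plane(w,[(500,62)],.02))
```

```text
3.1 [0.5219 0.2205 0.5042] [ 0.2298  0.2719 -0.8723  1.4175  0.2069  1.5485 -2.1004]
red [ 224   35  189  192 4407] [[0.5859 0.2203 0.028 ]]
((0.5805305242538452, 0.22160114347934723), 0.09852319210767746)
or [ 287  103   63   65 3072] [318.112  134.9476] [[0.5808 0.2221 0.074 ]]
blue [ 302   46   55   57 2463] [329.1368  73.8214] V [ 40.  88. 124.]
blue [ 234   99   53   55 2290] [259.9493 125.6568] V [ 40.  89. 119.]
blue [ 348  121   52   54 2186] [373.7077 146.9716] V [ 44.  94. 116.]
blue [ 284  166   53   50 2034] [309.763 190.38 ] V [ 46.  93. 116.]
yel [ 488  131   96   59 4400] [535.8107 157.6314]
yel [ 62 291  23  33 218] [ 71.844  305.9174]
yel [529 291  38  73 873] [552.5143 327.8053]
yel [ 61 332  29  33 266] [ 69.8534 348.9474]
yel [ 278  372  362   31 3835] [474.2177 389.4741]
bottle base? [[0.5782 0.0151 0.02  ]]
```

View pics/w3c.png

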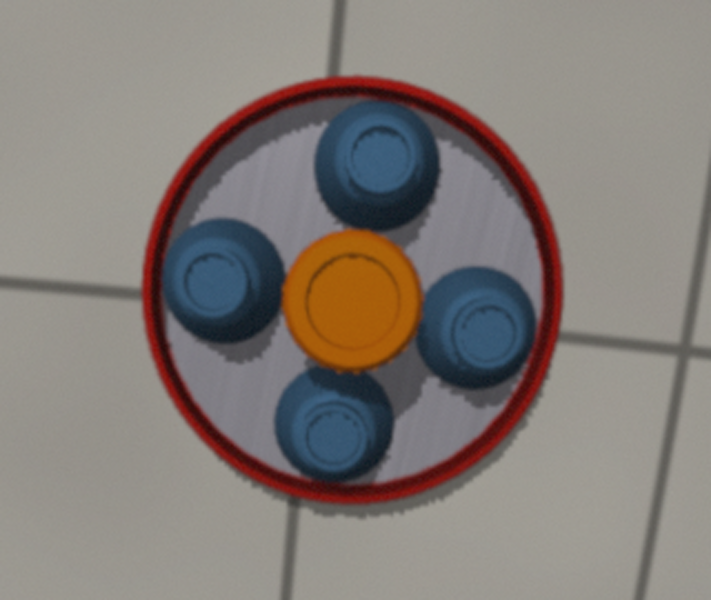

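The crop shows the whole tin, with blue foot rings at crop pixels (381,158), (215,283), (487,333) and (334,435), the canister centred, and wide even gaps.

```bash
python3 - <<'E'
from h import *
np.set_printoptions(precision=4,suppress=True)
c=pickle.load(open('pics/w3.pkl','rb'))
p=np.array([(381,158),(215,283),(487,333),(334,435)])/2.2222+[160,0]
P=plane(c,p,.054); T=plane(c,[np.array([352,290])/2.2222+[160,0]],.028)[0]; T2=np.array([.5805,.2216])
K=plane(c,[np.array([353,306])/2.2222+[160,0]],.074)
print(T,K)
for q in P: d=q[:2]-T2; print(q,np.hypot(*d),np.degrees(np.arctan2(d[1],d[0])))
E
cat > plan.py <<'E'
import sys,numpy as np
from bench import telemetry
from scipy.spatial.transform import Rotation as Ro
# plan.py x y z yawdeg nrows : constant rows from the present measured pose
x,y,z,yaw,n=map(float,sys.argv[1:6]); s=telemetry.read_state(); M=Ro.from_quat(s['eef_rot']).as_matrix()
y0=np.arctan2(M[1,0],M[0,0]); d=np.array([x,y,z])-s['ee_pos']; dyaw=np.radians(yaw)-y0
print('pose',s['ee_pos'].round(4),'yaw',np.degrees(y0).round(2),'spin total',-dyaw.round(4),'J7',s['joint_positions'][6])
for k in range(int(n)):
    a=y0+dyaw*k/n; v=d/n*100; print(round(np.cos(a)*v[0]+np.sin(a)*v[1],2),round(np.sin(a)*v[0]-np.cos(a)*v[1],2),round(-v[2],2),round(-dyaw/n,3))
E
```

```text
[0.5842 0.2217 0.028 ] [[0.5784 0.2212 0.074 ]]
[0.6414 0.2153 0.054 ] 0.06121989424266365 -5.949615505282688
[0.5819 0.2824 0.054 ] 0.060843171191803144 88.71137926656097
[0.572  0.1603 0.054 ] 0.06189724265564139 -97.85559441325373
[0.5195 0.2237 0.054 ] 0.061076757788127496 178.03981420983038
```

```bash
python3 plan.py .5195 .2237 .250 0 7 ; python3 plan.py .5195 .2237 .250 0 1
```

```text
pose [0.5219 0.2205 0.5042] yaw 5.7 spin total 0.0995 J7 -2.100352082834244
-0.03 -0.05 3.63 0.014
-0.03 -0.05 3.63 0.014
-0.03 -0.05 3.63 0.014
-0.03 -0.05 3.63 0.014
-0.03 -0.05 3.63 0.014
-0.03 -0.05 3.63 0.014
-0.03 -0.05 3.63 0.014
pose [0.5219 0.2205 0.5042] yaw 5.7 spin total 0.0995 J7 -2.100352082834244
-0.21 -0.34 25.42 0.099
```

move_arm([
  {"dx": -0.2,"dy": -0.35,"dz": 4.4,"spin": 0.1},
  {"dx": 0,"dy": 0,"dz": 4.4,"spin": 0},
  {"dx": 0,"dy": 0,"dz": 4.4,"spin": 0},
  {"dx": 0,"dy": 0,"dz": 4.4,"spin": 0},
  {"dx": 0,"dy": 0,"dz": 4.4,"spin": 0},
  {"dx": 0,"dy": 0,"dz": 3.4,"spin": 0},
  {"dx": 0,"dy": 0,"dz": 0,"spin": 0},
  {"dx": 0,"dy": 0,"dz": 0,"spin": 0},
  {"dx": 0,"dy": 0,"dz": 0,"spin": 0},
], claw=5, squeeze=8)

```text
time: 4.0
ee_pos: [0.5199, 0.2252, 0.2536]
eef_rot: [1.0, 0.0, 0.002, -0.0]
ft_force: [0.4, -0.1, 0.7]
width: 0.0504
grip_force: 0.0
```

```bash
python3 plan.py .5195 .2237 .227 0 1
python3 - <<'E'
from bench import imaging
from h import *
for n in ('wrist','side','scene'):
    c=imaging.camera(n); pickle.dump(c,open(f'pics/{n}4.pkl','wb'))
    if n=='wrist': a=c['img'][:,160:480]
    if n=='side': b=cv2.resize(c['img'][250:410,120:320],None,fx=1.5,fy=1.5)
    if n=='scene': d=cv2.resize(c['img'][270:400,330:490],None,fx=1.5,fy=1.5)
v=np.zeros((480,640,3),np.uint8); v[:,:320]=a; v[:240,320:620]=b; v[240:435,320:560]=d
cv2.imwrite('pics/m4.png',v[:,:,::-1])
E
```

```text
pose [0.5199 0.2252 0.2536] yaw 0.03 spin total 0.0005 J7 -2.3278654581579863
-0.04 0.15 2.66 0.0
```

View pics/m4.png

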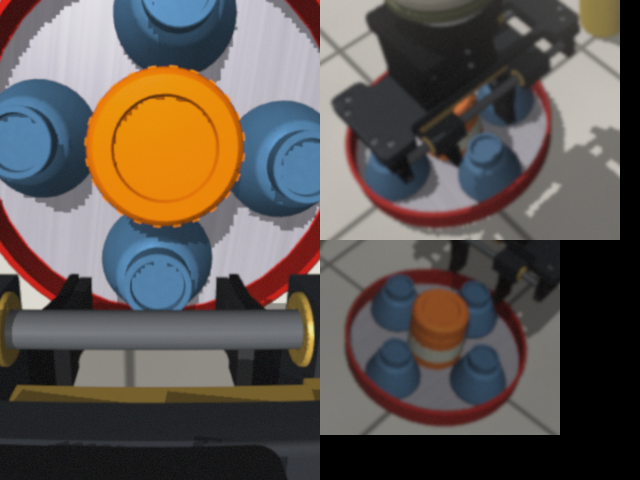

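The ring under the gripper is at wrist pixel (317,283), midway between the fingers, with nothing near the fingertips. I'll check its x, then lower and grip.

Run:
```python
from h import *
c=pickle.load(open('pics/wrist4.pkl','rb')); print(plane(c,[(317,283)],.054), plane(c,[(324,146)],.074),plane(c,[(178,143),(465,167),(337,5)],.054))
```

```text
[[0.5204126  0.22422858 0.054     ]] [[0.58148327 0.22191069 0.074     ]] [[0.58218137 0.28234344 0.054     ]
 [0.57230507 0.16174237 0.054     ]
 [0.63551402 0.21661467 0.054     ]]
```

move_arm([
  {"dx": 0,"dy": 0,"dz": 1.3,"spin": 0},
  {"dx": 0,"dy": 0.1,"dz": 1.3,"spin": 0},
  {"dx": 0,"dy": 0,"dz": 0,"spin": 0},
  {"dx": 0,"dy": 0,"dz": 0,"spin": 0},
])

```text
time: 4.55
ee_pos: [0.5191, 0.2239, 0.224]
eef_rot: [1.0, 0.0, -0.001, 0.0]
ft_force: [0.3, -0.0, 0.5]
width: 0.0501
grip_force: 0.0
```

move_arm([
  {"dx": 0,"dy": 0,"dz": 0,"spin": 0},
  {"dx": 0,"dy": 0,"dz": 0,"spin": 0},
  {"dx": 0,"dy": 0,"dz": 0,"spin": 0},
  {"dx": 0,"dy": 0,"dz": 0,"spin": 0},
], claw=2.5)

```text
time: 4.95
ee_pos: [0.5194, 0.224, 0.225]
eef_rot: [1.0, 0.0, 0.0, -0.0]
ft_force: [0.1, 0.3, 1.2]
width: 0.0304
grip_force: 8.0
```

move_arm([
  {"dx": 0,"dy": -0.5,"dz": 0,"spin": 0},
  {"dx": 0,"dy": -0.6,"dz": 0,"spin": 0},
  {"dx": 0.15,"dy": -0.5,"dz": 0,"spin": 0},
  {"dx": 0.15,"dy": -0.45,"dz": 0,"spin": 0},
  {"dx": 0.2,"dy": -0.45,"dz": 0,"spin": 0},
  {"dx": 0.2,"dy": -0.45,"dz": 0,"spin": 0},
  {"dx": 0.3,"dy": -0.45,"dz": 0,"spin": 0},
  {"dx": 0.35,"dy": -0.45,"dz": 0,"spin": 0},
  {"dx": 0,"dy": 0,"dz": 0,"spin": 0},
  {"dx": 0,"dy": 0,"dz": 0,"spin": 0},
])

```text
time: 5.95
ee_pos: [0.5329, 0.263, 0.225]
eef_rot: [1.0, 0.001, 0.0, -0.0]
ft_force: [-0.1, 1.1, 4.9]
width: 0.0304
grip_force: 8.0
```

move_arm([
  {"dx": 0,"dy": 0,"dz": 0,"spin": 0},
  {"dx": 0,"dy": 0,"dz": 0,"spin": 0},
  {"dx": 0,"dy": 0,"dz": 0,"spin": 0},
  {"dx": 0,"dy": 0,"dz": -2,"spin": 0},
  {"dx": 0,"dy": 0,"dz": -4,"spin": 0},
  {"dx": -2,"dy": 1.5,"dz": -4,"spin": 0},
  {"dx": -2,"dy": 1.5,"dz": -4,"spin": 0},
  {"dx": -1,"dy": 1,"dz": -4,"spin": 0},
  {"dx": 0,"dy": 0,"dz": 0,"spin": 0},
  {"dx": 0,"dy": 0,"dz": 0,"spin": 0},
], claw=4.2)

```text
time: 6.95
ee_pos: [0.4828, 0.2221, 0.4053]
eef_rot: [1.0, -0.0, 0.001, 0.0]
ft_force: [0.9, 0.3, -0.9]
width: 0.0418
grip_force: 0.0
```

```bash
cat > look.py <<'E'
from bench import telemetry, imaging
from h import *
import sys
np.set_printoptions(precision=4,suppress=True)
c=imaging.camera('wrist'); s=telemetry.read_state(); print(s['time'],s['ee_pos'],s['joint_positions'][6])
H,Sa,V=cv2.split(cv2.cvtColor(c['img'],cv2.COLOR_RGB2HSV)); ce0=np.array([.581,.2217])
def rings(col,z):
    # small circles (foot ring, radius known) by Hough on the grey picture, kept where colour fits
    g=cv2.cvtColor(c['img'],cv2.COLOR_RGB2GRAY); o=-c['R'].T@c['t']; rr=428*.0155/(o[2]-z)
    hc=cv2.HoughCircles(g,cv2.HOUGH_GRADIENT_ALT,1,20,param1=60,param2=.5,minRadius=int(rr*.6),maxRadius=int(rr*1.35))
    return [] if hc is None else [h for h in hc[0] if h[1]<300]
z=float(sys.argv[2])
for h in rings(0,z):
    q=plane(c,[h[:2]],z)[0]; d=q[:2]-ce0; print(h, 'hue',H[int(h[1]),int(h[0])],q,'r,ang',np.hypot(*d).round(4),np.degrees(np.arctan2(d[1],d[0])).round(1))
m=((H>8)&(H<18)&(Sa>180)).astype(np.uint8); m[270:]=0
cs,_=cv2.findContours(m,0,2)
if cs:
    k=max(cs,key=cv2.contourArea)
    if cv2.contourArea(k)>500: print('can px',cv2.minEnclosingCircle(k),plane(c,[cv2.minEnclosingCircle(k)[0]],.074))
pickle.dump(c,open(f'pics/{sys.argv[1]}.pkl','wb')); cv2.imwrite(f'pics/{sys.argv[1]}.png',c['img'][:,:,::-1])
E
python3 look.py w5 .054
```

```text
7.0 [0.4828 0.2221 0.4042] -2.221205393583303
[259.     151.      18.5288] hue 104 [0.5324 0.2642 0.054 ] r,ang 0.0646 138.9
[228.      74.      19.7319] hue 104 [0.5892 0.2858 0.054 ] r,ang 0.0646 82.7
[396.      97.      19.2522] hue 104 [0.5725 0.1608 0.054 ] r,ang 0.0615 -97.9
[322.       6.      19.8449] hue 104 [0.6364 0.2163 0.054 ] r,ang 0.0557 -5.6
[277.     298.      17.8655] hue 22 [0.4117 0.253  0.054 ] r,ang 0.1721 169.5
[225.     120.      19.6828] hue 133 [0.5558 0.2894 0.054 ] r,ang 0.0722 110.4
[270.      42.      18.9305] hue 124 [0.6115 0.2542 0.054 ] r,ang 0.0446 46.8
[621.      76.      17.7722] hue 25 [ 0.594  -0.0174  0.054 ] r,ang 0.2394 -86.9
can px ((314.5252990722656, 82.69649505615234), 43.539405822753906) [[0.5806 0.2217 0.074 ]]
```

View pics/w5.png

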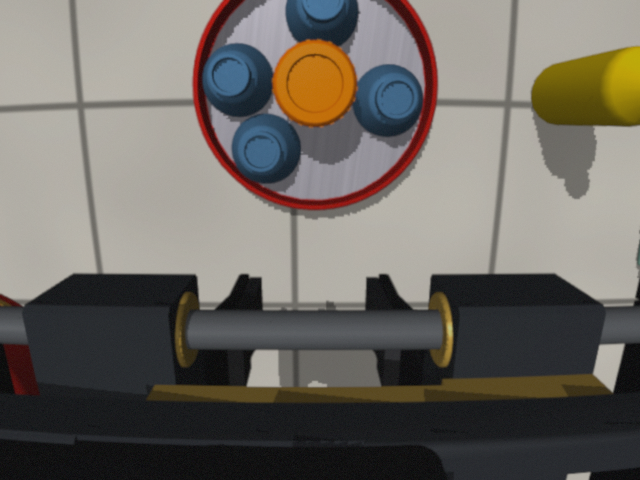

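The picture confirms B now at (262,151) beside D (230,74), the canister central at (315,83), and nothing tipped. Now cup C at the far side.

move_arm([
  {"dx": 3.9,"dy": 0.15,"dz": 2,"spin": 0},
  {"dx": 3.9,"dy": 0.15,"dz": 2,"spin": 0},
  {"dx": 3.9,"dy": 0.15,"dz": 2,"spin": 0},
  {"dx": 4.0,"dy": 0.2,"dz": 2,"spin": 0},
  {"dx": 0,"dy": 0,"dz": 4,"spin": 0},
  {"dx": 0,"dy": 0,"dz": 3,"spin": 0},
  {"dx": 0,"dy": 0,"dz": 1,"spin": 0},
  {"dx": 0,"dy": 0,"dz": 0,"spin": 0},
  {"dx": 0,"dy": 0,"dz": 0,"spin": 0},
  {"dx": 0,"dy": 0,"dz": 0,"spin": 0},
], claw=5)

```text
time: 8.0
ee_pos: [0.6402, 0.2165, 0.2467]
eef_rot: [1.0, 0.0, 0.001, -0.0]
ft_force: [0.0, -0.1, 0.5]
width: 0.0496
grip_force: 0.0
```

move_arm([
  {"dx": 0,"dy": 0.05,"dz": 1.0,"spin": 0},
  {"dx": 0,"dy": 0.05,"dz": 1.0,"spin": 0},
  {"dx": 0,"dy": 0,"dz": 0,"spin": 0},
  {"dx": 0,"dy": 0,"dz": 0,"spin": 0},
])

```text
time: 8.4
ee_pos: [0.6397, 0.215, 0.2243]
eef_rot: [1.0, 0.0, -0.0, 0.0]
ft_force: [-0.0, 0.2, 0.3]
width: 0.05
grip_force: 0.0
```

move_arm([
  {"dx": 0,"dy": 0,"dz": 0,"spin": 0},
  {"dx": 0,"dy": 0,"dz": 0,"spin": 0},
  {"dx": 0,"dy": 0,"dz": 0,"spin": 0},
  {"dx": 0,"dy": 0,"dz": 0,"spin": 0},
], claw=2.5)

```text
time: 8.8
ee_pos: [0.6399, 0.2151, 0.225]
eef_rot: [1.0, 0.0, 0.0, -0.0]
ft_force: [-0.2, -0.3, -0.4]
width: 0.0309
grip_force: 8.0
```

move_arm([
  {"dx": 0.1,"dy": 0.35,"dz": 0,"spin": 0},
  {"dx": 0.1,"dy": 0.4,"dz": 0,"spin": 0},
  {"dx": -0.1,"dy": 0.35,"dz": 0,"spin": 0},
  {"dx": -0.1,"dy": 0.4,"dz": 0,"spin": 0},
  {"dx": -0.15,"dy": 0.35,"dz": 0,"spin": 0},
  {"dx": -0.15,"dy": 0.35,"dz": 0,"spin": 0},
  {"dx": -0.3,"dy": 0.55,"dz": 0,"spin": 0},
  {"dx": -0.45,"dy": 0.6,"dz": 0,"spin": 0},
  {"dx": 0,"dy": 0,"dz": 0,"spin": 0},
  {"dx": 0,"dy": 0,"dz": 0,"spin": 0},
])

```text
time: 9.8
ee_pos: [0.6293, 0.181, 0.2248]
eef_rot: [1.0, 0.0, 0.0, 0.0]
ft_force: [-1.4, -0.6, 5.1]
width: 0.0305
grip_force: 8.0
```

move_arm([
  {"dx": 0,"dy": 0,"dz": 0,"spin": 0},
  {"dx": 0,"dy": 0,"dz": 0,"spin": 0},
  {"dx": 0,"dy": 0,"dz": 0,"spin": 0},
  {"dx": 0,"dy": 0,"dz": -3,"spin": 0},
  {"dx": 0,"dy": 0,"dz": -4,"spin": 0},
  {"dx": -3.5,"dy": -0.7,"dz": -3,"spin": 0},
  {"dx": -4,"dy": -1,"dz": -3,"spin": 0},
  {"dx": -4,"dy": -1,"dz": -2.5,"spin": 0},
  {"dx": -2,"dy": -1,"dz": -2.5,"spin": 0},
  {"dx": 0,"dy": 0,"dz": 0,"spin": 0},
  {"dx": 0,"dy": 0,"dz": 0,"spin": 0},
], claw=4.2)

```text
time: 10.9
ee_pos: [0.4951, 0.2182, 0.4044]
eef_rot: [1.0, 0.001, 0.001, 0.0]
ft_force: [0.6, 0.2, -0.1]
width: 0.0421
grip_force: 0.0
```

```bash
python3 look.py w6 .054; python3 plan.py .595 -.196 .40 0 12
```

```text
10.95 [0.4956 0.2176 0.4035] -2.2225106920328837
[256.     167.      19.8391] hue 104 [0.5325 0.2629 0.054 ] r,ang 0.0636 139.7
[392.     114.      19.7606] hue 104 [0.5724 0.1597 0.054 ] r,ang 0.0626 -97.9
[365.      29.      20.5068] hue 104 [0.6327 0.1814 0.054 ] r,ang 0.0656 -37.9
[224.      91.      20.1567] hue 104 [0.5891 0.2853 0.054 ] r,ang 0.0641 82.7
[327.     191.      22.1139] hue 125 [0.5138 0.2081 0.054 ] r,ang 0.0685 -168.6
[619.     290.      19.1177] hue 21 [ 0.4291 -0.0488  0.054 ] r,ang 0.3102 -119.3
[330.     155.      21.6904] hue 130 [0.5416 0.2061 0.054 ] r,ang 0.0424 -158.4
[549.     121.      20.7319] hue 25 [0.5697 0.0365 0.054 ] r,ang 0.1855 -93.5
[309.     104.      25.2466] hue 17 [0.5793 0.222  0.054 ] r,ang 0.0017 168.6
[ 72.     290.      16.9184] hue 100 [0.4298 0.4251 0.054 ] r,ang 0.2534 126.6
[572.     196.      13.5259] hue 21 [0.5113 0.0095 0.054 ] r,ang 0.2234 -108.2
can px ((309.40771484375, 100.93976593017578), 42.99152374267578) [[0.5805 0.2215 0.074 ]]
pose [0.4956 0.2176 0.4035] yaw -0.0 spin total -0.0 J7 -2.2225106920328837
0.83 3.45 0.03 -0.0
0.83 3.45 0.03 -0.0
0.83 3.45 0.03 -0.0
0.83 3.45 0.03 -0.0
0.83 3.45 0.03 -0.0
0.83 3.45 0.03 -0.0
0.83 3.45 0.03 -0.0
0.83 3.45 0.03 -0.0
0.83 3.45 0.03 -0.0
0.83 3.45 0.03 -0.0
0.83 3.45 0.03 -0.0
0.83 3.45 0.03 -0.0
```

move_arm([
  {"dx": 0.3,"dy": 4.2,"dz": 0,"spin": 0},
  {"dx": 0.3,"dy": 4.2,"dz": 0,"spin": 0},
  {"dx": 0.3,"dy": 4.2,"dz": 0,"spin": 0},
  {"dx": 0.3,"dy": 4.2,"dz": 0,"spin": 0},
  {"dx": 0.3,"dy": 4.2,"dz": 0,"spin": 0},
  {"dx": 0.3,"dy": 4.2,"dz": 0,"spin": 0},
  {"dx": 0.3,"dy": 4.2,"dz": 0,"spin": 0},
  {"dx": 0.3,"dy": 4.2,"dz": 0,"spin": 0},
  {"dx": 0.3,"dy": 4.2,"dz": 0,"spin": 0},
  {"dx": 0,"dy": 4.2,"dz": 0,"spin": 0},
  {"dx": 0,"dy": 0,"dz": 0,"spin": 0},
  {"dx": 0,"dy": 0,"dz": 0,"spin": 0},
], claw=5)

```text
time: 12.15
ee_pos: [0.5223, -0.2036, 0.4023]
eef_rot: [1.0, -0.001, -0.001, -0.001]
ft_force: [0.0, 0.8, 0.5]
width: 0.0502
grip_force: 0.0
```

```bash
python3 look.py w7 .062
```

```text
12.2 [ 0.5225 -0.2019  0.4028] -1.394691409797291
[394.     239.      19.7486] hue 30 [ 0.5035 -0.2649  0.062 ] r,ang 0.4927 -99.0
[301.     113.      20.1353] hue 30 [ 0.5983 -0.1935  0.062 ] r,ang 0.4155 -87.6
[420.     192.      19.9488] hue 79 [ 0.5404 -0.2831  0.062 ] r,ang 0.5065 -94.6
[426.     271.      20.1753] hue 80 [ 0.4771 -0.2918  0.062 ] r,ang 0.524 -101.4
[421.      57.      23.0004] hue 82 [ 0.6377 -0.2791  0.062 ] r,ang 0.504 -83.5
[216.     195.      19.9079] hue 80 [ 0.5384 -0.1283  0.062 ] r,ang 0.3526 -96.9
[ 18.     137.      20.6657] hue 25 [0.5855 0.0254 0.062 ] r,ang 0.1964 -88.7
[252.     133.      20.8042] hue 81 [ 0.5843 -0.1574  0.062 ] r,ang 0.3791 -89.5
[220.     256.      19.4398] hue 150 [ 0.4899 -0.1286  0.062 ] r,ang 0.3619 -104.6
[260.      27.      20.0517] hue 79 [ 0.6578 -0.1652  0.062 ] r,ang 0.3944 -78.8
[566.     289.      17.3845] hue 90 [ 0.4601 -0.4118  0.062 ] r,ang 0.645 -100.8
```

View pics/w7.png

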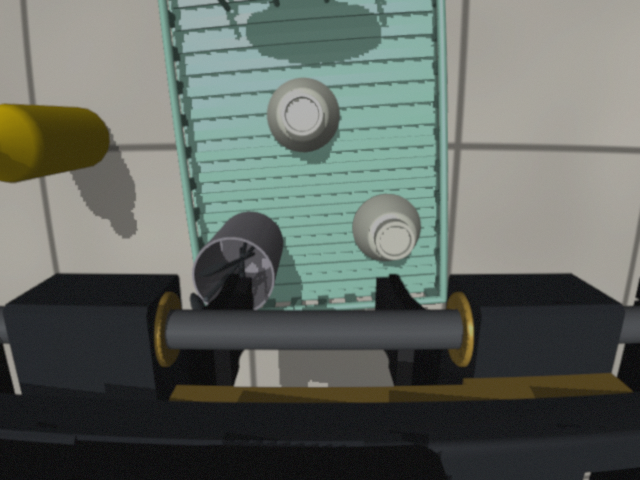

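White rings are at (302,115) and (395,239). The spoon holder and the saucer shadow are clear of the planned grasp of the far cup.

move_arm([
  {"dx": 2.5,"dy": -0.2,"dz": 3,"spin": 0},
  {"dx": 2.5,"dy": -0.2,"dz": 3,"spin": 0},
  {"dx": 2.5,"dy": -0.2,"dz": 3,"spin": 0},
  {"dx": 0,"dy": 0,"dz": 3,"spin": 0},
  {"dx": 0,"dy": 0,"dz": 2,"spin": 0},
  {"dx": 0,"dy": 0,"dz": 0,"spin": 0},
  {"dx": 0,"dy": 0,"dz": 0,"spin": 0},
  {"dx": 0,"dy": 0,"dz": 0,"spin": 0},
])

```text
time: 13.0
ee_pos: [0.598, -0.1952, 0.2658]
eef_rot: [1.0, 0.001, 0.001, 0.0]
ft_force: [0.5, -0.1, -0.4]
width: 0.0503
grip_force: 0.0
```

Run:
```python
from bench import imaging,telemetry
from h import *
c=imaging.camera('wrist'); print(telemetry.read_state()['ee_pos'])
H,S,V=cv2.split(cv2.cvtColor(c['img'],cv2.COLOR_RGB2HSV)); g=cv2.GaussianBlur(c['img'],(5,5),0)
for p2 in (.6,.4):
    hc=cv2.HoughCircles(cv2.cvtColor(c['img'],cv2.COLOR_RGB2GRAY),cv2.HOUGH_GRADIENT_ALT,1,5,param1=60,param2=p2,minRadius=22,maxRadius=70)
    for h in ([] if hc is None else hc[0]):
        if 200<h[0]<440: print(p2,h,plane(c,[h[:2]],.062), plane(c,[h[:2]],.02))
m=((S<60)&(V>60)).astype(np.uint8); m[:, :235]=0; m[:,400:]=0
pickle.dump(c,open('pics/w8.pkl','wb')); cv2.imwrite('pics/w8.png',c['img'][:,:,::-1])
```

```text
[ 0.59792736 -0.19544772  0.26589363]
0.6 [331.       255.        62.154045] [[ 0.60989749 -0.20274824  0.062     ]] [[ 0.59698957 -0.20454889  0.02      ]]
0.6 [286.       259.        60.937706] [[ 0.60798467 -0.18246301  0.062     ]] [[ 0.59464081 -0.1796405   0.02      ]]
0.6 [311.      252.       57.54055] [[ 0.61129729 -0.19374786  0.062     ]] [[ 0.59870839 -0.19349725  0.02      ]]
0.6 [299.      246.       62.83357] [[ 0.61409212 -0.18837879  0.062     ]] [[ 0.60214018 -0.18690453  0.02      ]]
0.6 [311.       277.        30.603163] [[ 0.59938673 -0.19374245  0.062     ]] [[ 0.58408332 -0.19349061  0.02      ]]
0.6 [311.       252.        47.128212] [[ 0.61129729 -0.19374786  0.062     ]] [[ 0.59870839 -0.19349725  0.02      ]]
0.6 [296.     261.      52.8572] [[ 0.60704508 -0.18696898  0.062     ]] [[ 0.59348707 -0.18517341  0.02      ]]
0.6 [284.       273.        55.187675] [[ 0.60129721 -0.18144516  0.062     ]] [[ 0.58642923 -0.17839067  0.02      ]]
0.6 [232.      325.       64.17737] [[ 0.57510731 -0.15628824  0.062     ]] [[ 0.55427045 -0.1475003   0.02      ]]
0.6 [3
[... 15297 characters left out ...]
      176.        27.754902] [[ 0.64543887 -0.15489909  0.062     ]] [[ 0.64063109 -0.14579455  0.02      ]]
0.4 [230.        74.        35.969955] [[ 0.68755327 -0.1604285   0.062     ]] [[ 0.69234369 -0.15258415  0.02      ]]
0.4 [430.       280.        27.720873] [[ 0.5978431  -0.24855485  0.062     ]] [[ 0.58218789 -0.26079517  0.02      ]]
0.4 [240.        71.        27.787634] [[ 0.68869433 -0.16460211  0.062     ]] [[ 0.69374481 -0.15770896  0.02      ]]
0.4 [401.      295.       27.56483] [[ 0.590489   -0.23549024  0.062     ]] [[ 0.57315775 -0.24475303  0.02      ]]
0.4 [413.       363.        25.082325] [[ 0.55461686 -0.24358998  0.062     ]] [[ 0.52911006 -0.25469877  0.02      ]]
```

The cup's ring is at (311,277), radius 30.6 px, putting its axis at (0.599, -0.194), about 1.5 mm from the tool. I'll correct and go down.

move_arm([
  {"dx": 0.1,"dy": -0.15,"dz": 1,"spin": 0},
  {"dx": 0,"dy": 0,"dz": 1,"spin": 0},
  {"dx": 0,"dy": 0,"dz": 1.0,"spin": 0},
  {"dx": 0,"dy": 0,"dz": 0,"spin": 0},
  {"dx": 0,"dy": 0,"dz": 0,"spin": 0},
])

```text
time: 13.55
ee_pos: [0.5983, -0.1942, 0.2337]
eef_rot: [1.0, 0.0, -0.0, -0.0]
ft_force: [-0.6, -0.5, 0.4]
width: 0.0502
grip_force: 0.0
```

move_arm([
  {"dx": 0,"dy": 0,"dz": 0,"spin": 0},
  {"dx": 0,"dy": 0,"dz": 0,"spin": 0},
  {"dx": 0,"dy": 0,"dz": 0,"spin": 0},
  {"dx": 0,"dy": 0,"dz": 0,"spin": 0},
], claw=2.5, squeeze=15)

```text
time: 13.95
ee_pos: [0.5985, -0.1942, 0.2345]
eef_rot: [1.0, 0.0, 0.0, 0.0]
ft_force: [0.6, -0.4, 0.5]
width: 0.0306
grip_force: 15.0
```

move_arm([
  {"dx": 0,"dy": 0,"dz": -1,"spin": 0},
  {"dx": 0,"dy": 0,"dz": -2.5,"spin": 0},
  {"dx": 0,"dy": 0,"dz": -4,"spin": 0},
  {"dx": 0,"dy": 0,"dz": -4,"spin": 0},
  {"dx": 0,"dy": 0,"dz": -4,"spin": 0},
  {"dx": 0,"dy": 0,"dz": -4,"spin": 0},
  {"dx": 0,"dy": -2,"dz": -2,"spin": 0},
  {"dx": 0.4,"dy": -4,"dz": 0,"spin": 0},
  {"dx": 0.4,"dy": -4.2,"dz": 0,"spin": 0},
  {"dx": 0.4,"dy": -4.2,"dz": 0,"spin": 0},
  {"dx": 0.4,"dy": -4.2,"dz": 0,"spin": 0},
  {"dx": 0.4,"dy": -4.2,"dz": 0,"spin": 0},
])

```text
time: 15.15
ee_pos: [0.6179, 0.0356, 0.45]
eef_rot: [1.0, 0.0, 0.0, 0.0]
ft_force: [0.3, 0.2, -0.7]
width: 0.0302
grip_force: 15.0
```

move_arm([
  {"dx": 0.4,"dy": -4.2,"dz": 0,"spin": 0},
  {"dx": 0.4,"dy": -4.2,"dz": 0,"spin": 0},
  {"dx": 0.4,"dy": -4.2,"dz": 0,"spin": 0},
  {"dx": 0.4,"dy": -4.2,"dz": 0,"spin": 0},
  {"dx": 0.4,"dy": -3,"dz": 0,"spin": 0},
  {"dx": 0,"dy": -1.5,"dz": 3,"spin": 0},
  {"dx": 0,"dy": 0,"dz": 4,"spin": 0},
  {"dx": 0,"dy": 0,"dz": 3,"spin": 0},
  {"dx": 0,"dy": 0,"dz": 0,"spin": 0},
  {"dx": 0,"dy": 0,"dz": 0,"spin": 0},
])

```text
time: 16.15
ee_pos: [0.6382, 0.2468, 0.3504]
eef_rot: [1.0, 0.0, 0.0, -0.0]
ft_force: [1.4, 0.5, -0.2]
width: 0.0299
grip_force: 15.0
```

```bash
python3 plan.py .6392 .2457 .28 0 1
```

```text
pose [0.6382 0.2468 0.3504] yaw 0.04 spin total 0.0006 J7 -2.241679505284258
0.1 0.11 7.04 0.001
```

move_arm([
  {"dx": 0.1,"dy": 0.1,"dz": 2.5,"spin": 0},
  {"dx": 0,"dy": 0,"dz": 2.5,"spin": 0},
  {"dx": 0,"dy": 0,"dz": 1,"spin": 0},
  {"dx": 0,"dy": 0,"dz": 0,"spin": 0},
  {"dx": 0,"dy": 0,"dz": 0,"spin": 0},
])

```text
time: 16.65
ee_pos: [0.6395, 0.2462, 0.2913]
eef_rot: [1.0, 0.0, 0.001, -0.001]
ft_force: [-0.2, 1.1, -0.6]
width: 0.0305
grip_force: 15.0
```

```bash
python3 plan.py .6392 .2457 .2275 0 1
python3 - <<'E'
from bench import imaging
from h import *
c=imaging.camera('scene'); d=imaging.camera('side')
a=cv2.resize(c['img'][240:400,320:490],None,fx=2.3,fy=2.3,interpolation=cv2.INTER_CUBIC); b=cv2.resize(d['img'][230:410,120:290],None,fx=2.3,fy=2.3,interpolation=cv2.INTER_CUBIC)
v=np.zeros((420,790,3),np.uint8); v[:a.shape[0],:a.shape[1]]=a; v[:b.shape[0],392:392+b.shape[1]]=b
cv2.imwrite('pics/v9.png',v[:,:,::-1])
E
```

```text
pose [0.6395 0.2462 0.2913] yaw 0.04 spin total 0.0006 J7 -2.261487869227642
-0.03 0.05 6.38 0.001
```

move_arm([
  {"dx": 0,"dy": 0.05,"dz": 1.0,"spin": 0},
  {"dx": 0,"dy": 0,"dz": 1.0,"spin": 0},
  {"dx": 0,"dy": 0,"dz": 1.0,"spin": 0},
  {"dx": 0,"dy": 0,"dz": 0.8,"spin": 0},
  {"dx": 0,"dy": 0,"dz": 0.5,"spin": 0},
  {"dx": 0,"dy": 0,"dz": 0,"spin": 0},
])

```text
time: 17.35
ee_pos: [0.6389, 0.2453, 0.245]
eef_rot: [1.0, 0.0, -0.001, 0.0]
ft_force: [0.3, -0.2, -0.8]
width: 0.0305
grip_force: 15.0
```

move_arm([
  {"dx": 0,"dy": 0,"dz": 0.5,"spin": 0},
  {"dx": 0,"dy": 0,"dz": 0.4,"spin": 0},
  {"dx": 0,"dy": 0,"dz": 0.3,"spin": 0},
  {"dx": 0,"dy": 0,"dz": 0.2,"spin": 0},
  {"dx": 0,"dy": 0,"dz": 0,"spin": 0},
  {"dx": 0,"dy": 0,"dz": 0,"spin": 0},
])

```text
time: 17.95
ee_pos: [0.6391, 0.2454, 0.2323]
eef_rot: [1.0, 0.0, 0.0, 0.0]
ft_force: [0.1, 0.3, -1.6]
width: 0.0303
grip_force: 15.0
```

move_arm([
  {"dx": 0,"dy": 0,"dz": 0.2,"spin": 0},
  {"dx": 0,"dy": 0,"dz": 0.2,"spin": 0},
  {"dx": 0,"dy": 0,"dz": 0.1,"spin": 0},
  {"dx": 0,"dy": 0,"dz": 0,"spin": 0},
  {"dx": 0,"dy": 0,"dz": 0,"spin": 0},
])

```text
time: 18.45
ee_pos: [0.6391, 0.2454, 0.2271]
eef_rot: [1.0, 0.0, 0.0, 0.0]
ft_force: [-0.6, 0.5, -1.2]
width: 0.0303
grip_force: 15.0
```

move_arm([
  {"dx": 0,"dy": 0,"dz": 0.1,"spin": 0},
  {"dx": 0,"dy": 0,"dz": 0.05,"spin": 0},
  {"dx": 0,"dy": 0,"dz": 0,"spin": 0},
  {"dx": 0,"dy": 0,"dz": 0,"spin": 0},
])

```text
time: 18.85
ee_pos: [0.6393, 0.2456, 0.2265]
eef_rot: [1.0, 0.0, 0.001, -0.0]
ft_force: [-1.1, -0.2, 5.1]
width: 0.0303
grip_force: 15.0
```

Floor contact came at the predicted height. Release, back off, and look at the tin.

move_arm([
  {"dx": 0,"dy": 0,"dz": 0,"spin": 0},
  {"dx": 0,"dy": 0,"dz": 0,"spin": 0},
  {"dx": 0,"dy": 0,"dz": 0,"spin": 0},
  {"dx": 0,"dy": 0,"dz": -3,"spin": 0},
  {"dx": 0,"dy": 0,"dz": -4,"spin": 0},
  {"dx": -3.5,"dy": 0.7,"dz": -3,"spin": 0},
  {"dx": -4,"dy": 1,"dz": -3,"spin": 0},
  {"dx": -4,"dy": 1,"dz": -2.5,"spin": 0},
  {"dx": -4,"dy": 0,"dz": -2.5,"spin": 0},
  {"dx": 0,"dy": 0,"dz": 0,"spin": 0},
  {"dx": 0,"dy": 0,"dz": 0,"spin": 0},
], claw=4.2)

```text
time: 19.95
ee_pos: [0.4845, 0.2184, 0.4059]
eef_rot: [1.0, 0.0, 0.001, 0.001]
ft_force: [0.8, -0.1, -0.4]
width: 0.0419
grip_force: 0.0
```

```bash
python3 look.py w10 .054 | grep -v "hue 2" | cut -c1-140; python3 plan.py .501 -.2655 .40 80 12
```

```text
20.0 [0.4852 0.218  0.405 ] -2.205751657682845
[392.      99.      19.5585] hue 104 [0.5731 0.1599 0.054 ] r,ang 0.0623 -97.3
[255.     153.      19.1435] hue 104 [0.5328 0.2636 0.054 ] r,ang 0.0639 139.0
[224.      76.      20.0155] hue 104 [0.5898 0.2852 0.054 ] r,ang 0.0641 82.1
[365.      15.      19.1715] hue 104 [0.6326 0.1814 0.054 ] r,ang 0.0654 -38.0
[275.       7.      21.2574] hue 0 [0.638  0.2466 0.054 ] r,ang 0.0622 23.6
[392.      53.      19.2728] hue 124 [0.6062 0.1609 0.054 ] r,ang 0.0658 -67.5
[328.     147.      19.9614] hue 132 [0.5372 0.2076 0.054 ] r,ang 0.046 -162.2
can px ((308.9112854003906, 85.77156829833984), 43.32645797729492) [[0.5806 0.2219 0.074 ]]
pose [0.4852 0.218  0.405 ] yaw 0.0 spin total -1.3962 J7 -2.205751657682845
0.13 4.03 0.04 -0.116
-0.34 4.02 0.04 -0.116
-0.8 3.95 0.04 -0.116
-1.25 3.83 0.04 -0.116
-1.69 3.66 0.04 -0.116
-2.1 3.44 0.04 -0.116
-2.49 3.17 0.04 -0.116
-2.84 2.86 0.04 -0.116
-3.15 2.51 0.04 -0.116
-3.42 2.13 0.04 -0.116
-3.65 1.72 0.04 -0.116
-3.82 1.28 0.04 -0.116
```

move_arm([
  {"dx": 0.13,"dy": 4.03,"dz": 0,"spin": -0.116},
  {"dx": -0.34,"dy": 4.02,"dz": 0,"spin": -0.116},
  {"dx": -0.8,"dy": 3.95,"dz": 0,"spin": -0.116},
  {"dx": -1.25,"dy": 3.83,"dz": 0,"spin": -0.116},
  {"dx": -1.69,"dy": 3.66,"dz": 0,"spin": -0.116},
  {"dx": -2.1,"dy": 3.44,"dz": 0,"spin": -0.116},
  {"dx": -2.49,"dy": 3.17,"dz": 0,"spin": -0.116},
  {"dx": -2.84,"dy": 2.86,"dz": 0,"spin": -0.116},
  {"dx": -3.15,"dy": 2.51,"dz": 0,"spin": -0.116},
  {"dx": -3.42,"dy": 2.13,"dz": 0,"spin": -0.116},
  {"dx": -3.65,"dy": 1.72,"dz": 0,"spin": -0.116},
  {"dx": -3.82,"dy": 1.28,"dz": 0,"spin": -0.116},
], claw=5)

```text
time: 21.2
ee_pos: [0.5004, -0.2676, 0.4033]
eef_rot: [0.766, 0.643, -0.0, -0.001]
ft_force: [-0.5, -0.2, 0.3]
width: 0.0499
grip_force: 0.0
```

move_arm([
  {"dx": 0,"dy": 0,"dz": 3,"spin": 0},
  {"dx": 0,"dy": 0,"dz": 3,"spin": 0},
  {"dx": 0,"dy": 0,"dz": 2,"spin": 0},
  {"dx": 0,"dy": 0,"dz": 0,"spin": 0},
  {"dx": 0,"dy": 0,"dz": 0,"spin": 0},
])

```text
time: 21.7
ee_pos: [0.5005, -0.2654, 0.3245]
eef_rot: [0.767, 0.641, -0.0, -0.001]
ft_force: [-0.3, 0.4, 1.4]
width: 0.0499
grip_force: 0.0
```

```bash
python3 plan.py .501 -.2655 .266 80 1; python3 look.py w11 .062 | grep -v 'hue 8' | cut -c1-90
```

```text
pose [ 0.5005 -0.2654  0.3245] yaw 79.79 spin total -0.0036 J7 0.08488175749370167
-0.0 0.05 5.85 -0.004
21.75 [ 0.5007 -0.2653  0.3255] 0.08487894207467969
[318.     245.      27.5236] hue 27 [ 0.5023 -0.265   0.062 ] r,ang 0.493 -99.2
[415.     247.      24.4964] hue 79 [ 0.5587 -0.2764  0.062 ] r,ang 0.4986 -92.6
[271.      43.      28.9301] hue 75 [ 0.4972 -0.1502  0.062 ] r,ang 0.3812 -102.7
[280.     174.      21.9536] hue 79 [ 0.4884 -0.22    0.062 ] r,ang 0.4513 -101.8
[318.    245.     19.091] hue 27 [ 0.5023 -0.265   0.062 ] r,ang 0.493 -99.2
```

move_arm([
  {"dx": 0,"dy": 0.15,"dz": 2.5,"spin": 0},
  {"dx": 0,"dy": 0,"dz": 2.5,"spin": 0},
  {"dx": 0,"dy": 0,"dz": 2,"spin": 0},
  {"dx": 0,"dy": 0,"dz": 1,"spin": 0},
  {"dx": 0,"dy": 0,"dz": 0,"spin": 0},
  {"dx": 0,"dy": 0,"dz": 0,"spin": 0},
])

```text
time: 22.35
ee_pos: [0.5022, -0.2655, 0.2464]
eef_rot: [0.767, 0.641, 0.0, 0.001]
ft_force: [0.8, -0.1, 0.1]
width: 0.0499
grip_force: 0.0
```

move_arm([
  {"dx": 0,"dy": 0,"dz": 0.7,"spin": 0},
  {"dx": 0,"dy": 0,"dz": 0.5,"spin": 0},
  {"dx": 0,"dy": 0,"dz": 0,"spin": 0},
  {"dx": 0,"dy": 0,"dz": 0,"spin": 0},
])

```text
time: 22.75
ee_pos: [0.5017, -0.2652, 0.2331]
eef_rot: [0.767, 0.641, -0.0, -0.0]
ft_force: [-0.1, -0.1, 0.2]
width: 0.05
grip_force: 0.0
```

move_arm([
  {"dx": 0,"dy": 0,"dz": 0,"spin": 0},
  {"dx": 0,"dy": 0,"dz": 0,"spin": 0},
  {"dx": 0,"dy": 0,"dz": 0,"spin": 0},
  {"dx": 0,"dy": 0,"dz": 0,"spin": 0},
], claw=2.5, squeeze=15)

```text
time: 23.15
ee_pos: [0.5018, -0.2653, 0.2332]
eef_rot: [0.767, 0.641, 0.0, 0.0]
ft_force: [0.1, 0.4, 1.4]
width: 0.0308
grip_force: 15.0
```

move_arm([
  {"dx": 0,"dy": 0,"dz": -1,"spin": 0},
  {"dx": 0,"dy": 0,"dz": -2.5,"spin": 0},
  {"dx": 0,"dy": 0,"dz": -4,"spin": 0},
  {"dx": 0,"dy": 0,"dz": -4,"spin": 0},
  {"dx": 0,"dy": 0,"dz": -4,"spin": 0},
  {"dx": 0,"dy": 0,"dz": -4,"spin": 0},
  {"dx": 0,"dy": 0,"dz": -2,"spin": 0},
  {"dx": 0,"dy": 0,"dz": 0,"spin": 0},
])

```text
time: 23.95
ee_pos: [0.502, -0.2649, 0.4522]
eef_rot: [0.767, 0.642, 0.001, 0.003]
ft_force: [-0.6, -0.6, -1.1]
width: 0.0303
grip_force: 15.0
```

```bash
python3 plan.py .522 .1992 .45 20 12
```

```text
pose [ 0.502  -0.2649  0.4522] yaw 79.81 spin total 1.0439 J7 0.12607259280149896
3.84 -0.52 0.02 0.087
3.78 -0.85 0.02 0.087
3.69 -1.18 0.02 0.087
3.57 -1.49 0.02 0.087
3.43 -1.8 0.02 0.087
3.26 -2.09 0.02 0.087
3.07 -2.36 0.02 0.087
2.85 -2.62 0.02 0.087
2.61 -2.86 0.02 0.087
2.35 -3.07 0.02 0.087
2.08 -3.27 0.02 0.087
1.78 -3.44 0.02 0.087
```

move_arm([
  {"dx": 3.84,"dy": -0.52,"dz": 0,"spin": 0.087},
  {"dx": 3.78,"dy": -0.85,"dz": 0,"spin": 0.087},
  {"dx": 3.69,"dy": -1.18,"dz": 0,"spin": 0.087},
  {"dx": 3.57,"dy": -1.49,"dz": 0,"spin": 0.087},
  {"dx": 3.43,"dy": -1.8,"dz": 0,"spin": 0.087},
  {"dx": 3.26,"dy": -2.09,"dz": 0,"spin": 0.087},
  {"dx": 3.07,"dy": -2.36,"dz": 0,"spin": 0.087},
  {"dx": 2.85,"dy": -2.62,"dz": 0,"spin": 0.087},
  {"dx": 2.61,"dy": -2.86,"dz": 0,"spin": 0.087},
  {"dx": 2.35,"dy": -3.07,"dz": 0,"spin": 0.087},
  {"dx": 2.08,"dy": -3.27,"dz": 0,"spin": 0.087},
  {"dx": 1.78,"dy": -3.44,"dz": 0,"spin": 0.087},
])

```text
time: 25.15
ee_pos: [0.5214, 0.2004, 0.4475]
eef_rot: [0.985, 0.172, -0.0, 0.0]
ft_force: [1.4, -0.4, 0.2]
width: 0.0302
grip_force: 15.0
```

move_arm([
  {"dx": 0,"dy": 0,"dz": 4,"spin": 0},
  {"dx": 0,"dy": 0,"dz": 4,"spin": 0},
  {"dx": 0,"dy": 0,"dz": 4,"spin": 0},
  {"dx": 0,"dy": 0,"dz": 2.5,"spin": 0},
  {"dx": 0,"dy": 0,"dz": 1,"spin": 0},
  {"dx": 0,"dy": 0,"dz": 0,"spin": 0},
  {"dx": 0,"dy": 0,"dz": 0,"spin": 0},
])

```text
time: 25.85
ee_pos: [0.5221, 0.1993, 0.2942]
eef_rot: [0.985, 0.174, 0.001, -0.0]
ft_force: [0.3, -0.0, -0.5]
width: 0.0304
grip_force: 15.0
```

```bash
python3 plan.py .522 .1992 .26 20 1; python3 look.py w12 .054 | grep -E 'hue (0|10|1[0-9])|can' | cut -c1-140
```

```text
pose [0.5221 0.1993 0.2942] yaw 19.99 spin total -0.0002 J7 -1.893396360129948
-0.01 0.0 3.42 -0.0
[208.     198.      26.8852] hue 104 [0.5329 0.2628 0.054 ] r,ang 0.0632 139.5
[418.     194.      31.7693] hue 104 [0.5724 0.1602 0.054 ] r,ang 0.0621 -97.9
[198.      78.      32.9461] hue 103 [0.5889 0.2851 0.054 ] r,ang 0.0639 82.9
[424.      68.      33.1846] hue 104 [0.6314 0.1818 0.054 ] r,ang 0.0643 -38.3
[424.      68.      24.4138] hue 104 [0.6314 0.1818 0.054 ] r,ang 0.0643 -38.3
[198.      78.      24.3645] hue 103 [0.5889 0.2851 0.054 ] r,ang 0.0639 82.9
[418.     194.      22.6221] hue 104 [0.5724 0.1602 0.054 ] r,ang 0.0621 -97.9
[208.     198.      36.7338] hue 104 [0.5329 0.2628 0.054 ] r,ang 0.0632 139.5
[197.     279.      26.1203] hue 102 [0.4875 0.2558 0.054 ] r,ang 0.0996 160.0
can px ((312.9266052246094, 137.0825653076172), 65.20101928710938) [[0.5813 0.2218 0.074 ]]
```

Position is right and the neighbours are where expected, so I lower in stages.

move_arm([
  {"dx": 0,"dy": 0,"dz": 1.0,"spin": 0},
  {"dx": 0,"dy": 0,"dz": 1.0,"spin": 0},
  {"dx": 0,"dy": 0,"dz": 1.0,"spin": 0},
  {"dx": 0,"dy": 0,"dz": 1.0,"spin": 0},
  {"dx": 0,"dy": 0,"dz": 0.7,"spin": 0},
  {"dx": 0,"dy": 0,"dz": 0,"spin": 0},
])

```text
time: 26.5
ee_pos: [0.5214, 0.1988, 0.2447]
eef_rot: [0.985, 0.174, -0.001, 0.0]
ft_force: [-1.2, -0.2, -0.4]
width: 0.0303
grip_force: 15.0
```

move_arm([
  {"dx": 0,"dy": 0,"dz": 0.5,"spin": 0},
  {"dx": 0,"dy": 0,"dz": 0.4,"spin": 0},
  {"dx": 0,"dy": 0,"dz": 0.3,"spin": 0},
  {"dx": 0,"dy": 0,"dz": 0.2,"spin": 0},
  {"dx": 0,"dy": 0,"dz": 0,"spin": 0},
  {"dx": 0,"dy": 0,"dz": 0,"spin": 0},
])

```text
time: 27.1
ee_pos: [0.5218, 0.199, 0.2322]
eef_rot: [0.985, 0.174, 0.0, 0.0]
ft_force: [-0.9, 0.7, -0.6]
width: 0.0303
grip_force: 15.0
```

move_arm([
  {"dx": 0,"dy": 0,"dz": 0.2,"spin": 0},
  {"dx": 0,"dy": 0,"dz": 0.2,"spin": 0},
  {"dx": 0,"dy": 0,"dz": 0.1,"spin": 0},
  {"dx": 0,"dy": 0,"dz": 0.1,"spin": 0},
  {"dx": 0,"dy": 0,"dz": 0,"spin": 0},
  {"dx": 0,"dy": 0,"dz": 0,"spin": 0},
])

```text
time: 27.7
ee_pos: [0.5218, 0.199, 0.226]
eef_rot: [0.985, 0.174, -0.0, 0.0]
ft_force: [-0.4, 0.1, -0.7]
width: 0.0306
grip_force: 15.0
```

move_arm([
  {"dx": 0,"dy": 0,"dz": 0.1,"spin": 0},
  {"dx": 0,"dy": 0,"dz": 0.05,"spin": 0},
  {"dx": 0,"dy": 0,"dz": 0,"spin": 0},
  {"dx": 0,"dy": 0,"dz": 0,"spin": 0},
])

```text
time: 28.1
ee_pos: [0.522, 0.1992, 0.2252]
eef_rot: [0.985, 0.173, 0.001, 0.0]
ft_force: [-0.8, -1.0, 4.9]
width: 0.0303
grip_force: 15.0
```

Floor contact again at the predicted height. Release, back off, verify.

move_arm([
  {"dx": 0,"dy": 0,"dz": 0,"spin": 0},
  {"dx": 0,"dy": 0,"dz": 0,"spin": 0},
  {"dx": 0,"dy": 0,"dz": 0,"spin": 0},
  {"dx": 0,"dy": 0,"dz": -3,"spin": 0},
  {"dx": 0,"dy": 0,"dz": -4,"spin": 0},
  {"dx": -1,"dy": 0,"dz": -4,"spin": 0},
  {"dx": -1,"dy": 0,"dz": -4,"spin": 0},
  {"dx": -1,"dy": 0,"dz": -4,"spin": 0},
  {"dx": -1,"dy": 0,"dz": -3,"spin": 0},
  {"dx": 0,"dy": 0,"dz": 0,"spin": 0},
  {"dx": 0,"dy": 0,"dz": 0,"spin": 0},
], claw=4.2)

```text
time: 29.2
ee_pos: [0.4841, 0.1852, 0.4447]
eef_rot: [0.985, 0.173, 0.001, 0.0]
ft_force: [-0.9, -0.3, -0.5]
width: 0.0422
grip_force: 0.0
```

```bash
python3 look.py w13 .054 | grep -E 'r,ang 0.0[56]|can|^2' | cut -c1-140
python3 - <<'E'
from bench import imaging
from h import *
w=cv2.imread('pics/w13.png')
c=imaging.camera('scene')['img'][:,:,::-1]; d=imaging.camera('side')['img'][:,:,::-1]
v=np.zeros((600,800,3),np.uint8); v[:270,:400]=w[:270,120:520]; v[:270,400:]=d[140:410,110:510]; v[270:,:400]=0
v[270:600,:400]=c[110:440,110:510]; v[270:600,400:800]=cv2.resize(d[260:410,110:292],(400,330))
cv2.imwrite('pics/final.png',v)
E
```

```text
29.25 [0.4842 0.1851 0.4438] -1.765578931985228
[380.      39.      18.1169] hue 104 [0.6325 0.1818 0.054 ] r,ang 0.0651 -37.8
[313.     156.      17.8279] hue 25 [0.5241 0.2007 0.054 ] r,ang 0.0606 -159.7
[242.      46.      18.4757] hue 104 [0.5889 0.286  0.054 ] r,ang 0.0648 83.0
[246.     121.      17.9684] hue 104 [0.5326 0.264  0.054 ] r,ang 0.0643 138.9
[378.     118.      16.9198] hue 104 [0.5729 0.1601 0.054 ] r,ang 0.0621 -97.5
[309.      4.     19.428] hue 60 [0.638  0.2454 0.054 ] r,ang 0.0617 22.6
can px ((311.6493835449219, 80.55388641357422), 38.726322174072266) [[0.5804 0.2222 0.074 ]]
```

View pics/final.png

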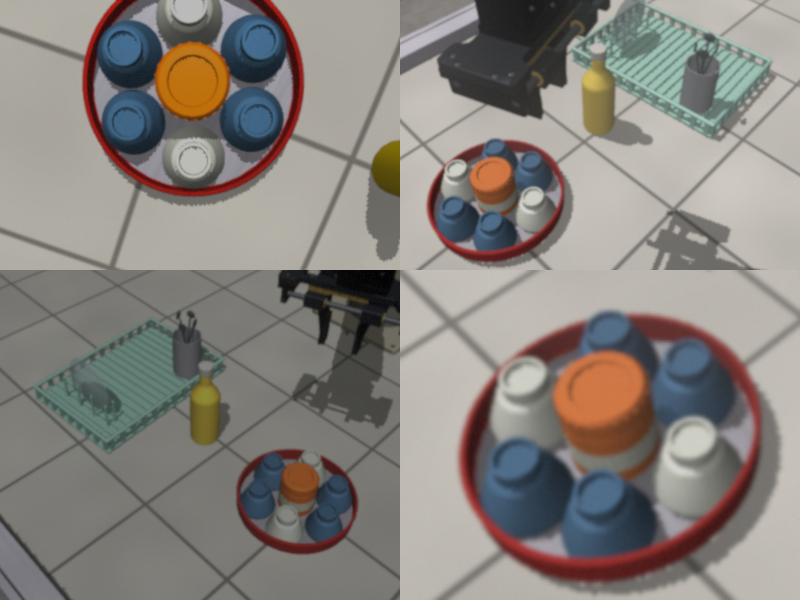

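The final picture shows all six cups upright in a close ring round the canister, which is at composite pixel (192,80). The spoon holder, saucer and bottle are untouched and the arm is clear, so I'm handing in.

```bash
python3 -c "from bench import job; print(job.close_job())"
```

```text
the job is handed in; nothing more can be done
None
```

The tea tin is packed and the job is handed in at about 29 s: all six cups stand on the tin's floor in a close ring round the canister, and the spoon holder, saucer and bottle were not touched.

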